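# Tablet from the charging dock onto the cookbook stand

### The arm

A 6-joint arm with a two-finger parallel gripper is mounted at the origin on a cart in front of the work surface, level with it; the furniture and walls round the work are solid. World frame = base frame: x ahead of the robot, y to its left, z up, the work surface at z = 0. Lengths are in mm, angles in degrees, forces in N, time in s.
With the tool pointing down it reaches from about 300 to 850 mm from the base axis. Payload 4.2 kg.
Tool frame: the origin (TCP) lies at the very end of the fingers, on their centre line; the grasp point (between the pads) lies 19 mm behind it (env.tcp_to_grasp is the distance from the TCP to the grasp point, in mm); z points along the fingers, y is the line along which they close (so a half turn about z gives the same grasp; the last joint's range is limited). The gripper opens to 91 mm and grips with 3 to 60 N. Pads are 32 mm wide; open, the fingers measure 118 mm over their backs; the gripper's body (76 mm by 178 mm) begins 60 mm behind the grasp point.
Start: joints at [-73.797, 18.312, 89.639, -0, 72.044, -1.146], TCP at [171.465, -548.856, 213.976] pointing down, gripper open.
Joint ranges: [-177.97, 177.97], [-48.28, 115.42], [12.27, 149.76], [-77.06, 257.06], [2.81, 150.46], [-146.56, 146.56]. Speed limits (degrees/s): [147.25, 147.25, 180, 180, 180, 180].

### API

Orientations are given as [roll, pitch, yaw] about the fixed x, y, z axes, in that order (R = Rz(yaw) Ry(pitch) Rx(roll)).
In Python, from workcell import env gives the robot as it stands.
- The arm moves only by the tool move_arm, never from a script. Its argument "plan" is a list of rows, each a list of 3 entries, a list of its own where there are three numbers: the shift along the world's x, y, z in cm, then the turn about the world's z in degrees, then the closure, from 0 (fully open) to 1 (shut). In form: [[[x, y, z], turn, claw], ...]. A call has 1 to 5 rows; each row shifts and turns the commanded pose from where the row before left it; what a row does not reach is not made up. A row lasts 1/10 s, in which the tool goes at most 50 mm and 8.59 degrees, less where a joint would pass 70% of its speed; a pose out of reach is approached as far as the arm can. A call is refused whole if a number of a shift passes 5 or a number of a turn 8.59, either way. A call with a gripper value outside its range is refused whole. The fingers move at their own pace and stop on an object; "squeeze" is the grip in N (left out, the last holds). Time passes only in rows, so rows that do not move let the fingers close. It gives the time, the measured TCP pose, the force, the opening and the grip force at its end, in the units of the state.
- env.state(): the state, without advancing time (a new reading comes with each control period).
- env.grab_frame(name): name is "scene" or "top" or "wrist"; returns a dict with "frame" (420x560x3 uint8, red, green, blue), "z_map" (420x560 float32, mm along the optical axis (not along the pixel's ray), 0 where there is no reading), "fovy" (degrees; the focal length in pixels is half the picture's height over the tangent of half this angle, whatever the lens; pixels are square), "cx", "cy" (the principal point, pixels), "position" and "orientation" of the camera in the world. Camera axes: x right, y down, z forward; pixel columns grow to the right and rows downward; lengths in mm; the calibration is good to about 2 mm. The wrist camera is an equidistant fisheye: a pixel r from the principal point sees the ray r / f radians off the axis. A picture is of the moment at which its call begins.
- env.job_done(): hands the job in; it is judged then, once.
Trained networks look in a picture, given as the dict that the camera call returned (one of the last four; its "shot" number tells which), for a name from the list of things; names that differ only in an ending like _2 or _b are one class to them, and where a whole thing is asked for, a point or a joint stands for the part that bears it (a point fixed in the world has none). Each returns a list of dicts, best first, with "score" (0 to 1); they miss things now and then, are a little off and sometimes report something else, mostly with a low value. They report only what shows in the picture. A call takes as long as a camera call. They do not tell look-alikes from the thing itself.
- env.search_frame(picture, label): "point" ([column, row] in pixels, amid what is visible of it).
- env.landmark_of(picture, label): "point" ([column, row] in pixels: a listed point, or the origin of a listed thing).
The state is a dict: "time_s": time; "qpos": joint angles; "qvel": joint speeds; "effort": joint torques, N m; "ee_pos": TCP position; "ee_rot": TCP orientation; "force": force on the tool from outside, world axes, zero at the start; "torque": the same for the moment, N m; "gripper_width": finger opening in mm; "gripper_force": force on a finger pad.
Only numpy, scipy, OpenCV 4.12 (cv2) and the standard library are available. Lean on these libraries where they do the work, as an engineer would, in place of code of your own. Each camera call takes 0.05 s, during which the arm holds its last target. There are 200 camera calls.

### The job

Take the tablet in the blue case out of the charging dock and set it on the cookbook stand for cooking: its bottom edge settled on the ledge behind the lip, leaning back on the slats, screen still facing you, the robot, and centred on the stand to within about 2 cm. Leave the orange tablet standing in the dock.

Things in the scene. Friction and masses are not known exactly. Their poses are not given: they have to be found in the camera images.
- tablet_blue: Tablet in a blue rubber case, a slab 14 mm thick (x), 190 wide (y), 150 high (z), 0.2 to 0.45 kg. Origin: centre of its bottom edge; z runs up to the top edge, x points out of its back, the screen is the -x face. Starts upright in either dock slot, screen to the robot; pinch it across its 14 mm at the middle of the top edge and draw it straight up.
- tablet_orange: A like tablet of the same size and axes in an orange case, upright in the dock's other slot.
- dock: Charging dock, fixed, left or right of the stand: grey plate 170 (x) by 215 (y) by 14 mm high, two slots along its y at x = -50 and +50 mm, each 19 mm wide between white rails 12 mm thick, 150 mm long, rising to 54 mm over the worktop. Tablets stand on the plate, top edge 164 mm over the worktop. Origin: centre of underside; -x faces the robot.
- stand_rest: Sloped rest of the fixed dark wooden stand, leaning back 20 degrees from vertical. Origin: mid-corner of ledge top and slat fronts, 34 mm over the worktop; z up the slope, y along the ledge, x into the slats, away from the robot. Slats end at z = 95 mm. Ledge 200 mm long, 28 deep to a lip 5 thick, 10 high (at x = -28 mm). A tablet flat on the slats: origin at x = -7 mm, y = z = 0, axes parallel.
Things that resemble listed ones, but are neither listed nor needed, are in the scene too. There is more than one size of the tablet_orange; the job needs the larger.

How it is judged:
By the outcome, as a careful person would: the job done as asked, in the order asked, and still so for the second after the job is handed in, with the robot touching nothing.
It also fails if it takes over 35 s, if anything falls off the work surface, if the arm or the gripper's body presses on something with over 40 N, if the wrist force passes 120 N, or if a joint passes its speed limit or range.

## Working session

There is one attempt and no reset: what is moved stays moved. The work goes in short steps, Python scripts to look and compute and a tool call to move; the robot and the scene stay as the last step left them, time stands still between calls to the robot, and variables do not carry over. Pictures are saved under pics/ and viewed, at most 10 in all, crops included, and the job is handed in when it is done.

Besides the shell and the picture viewer there is one more tool, called after ">>>" as name(argument=value, ...) on one line, values as JSON. move_arm: Moves the arm, as the interface text tells. Its arguments: {"type":"object","properties":{"plan":{"type":"array","items":{"type":"array"}},"squeeze":{"type":"number"}},"required":["plan"]}

```bash
mkdir -p pics; cat > h.py <<'E'
import numpy as np, cv2
from workcell import env
from scipy.spatial.transform import Rotation as R
def pose(p):
    o=np.array(p["orientation"],float)
    M=o if o.shape==(3,3) else R.from_euler('xyz',o,degrees=True).as_matrix()
    return M,np.array(p["position"],float)
def cloud(p):
    z=p["z_map"];h,w=z.shape;f=h/2/np.tan(np.radians(p["fovy"]/2))
    v,u=np.mgrid[:h,:w];c=np.stack([(u-p["cx"])/f*z,(v-p["cy"])/f*z,z],-1)
    M,t=pose(p);W=c@M.T+t;W[z<=0]=np.nan;return W
def save(p,n,crop=None,s=1):
    im=p["frame"]
    if crop: a,b,c,d=crop;im=im[b:d,a:c]
    cv2.imwrite(f"pics/{n}.png",cv2.resize(im,None,fx=s,fy=s,interpolation=cv2.INTER_CUBIC)[...,::-1])
E
python3 - <<'E'
from h import *
ims=[]
for n in("scene","top"):
    p=env.grab_frame(n);save(p,n+"0");W=cloud(p);np.savez(f"{n}0.npz",W=W,f=p["frame"])
    print(n,p["position"],p["orientation"],p["fovy"])
    for l in("tablet_blue","tablet_orange","dock","stand_rest"):
        for fn in(env.search_frame,env.landmark_of):
            for d in fn(p,l)[:4]:
                u,v=map(int,np.round(d["point"]));print(l,fn.__name__,d["point"],round(d["score"],2),W[min(v,419),min(u,559)].round())
print(env.state())
E
```

```text
scene [-154.57405122  387.2573361   848.81429449] [-135.97394771    0.61474522 -121.20808947] 45.17460936344065
tablet_blue call [178.2, 246.8] 0.73 [472. 230. 120.]
tablet_blue call [186.0, 276.6] 0.97 [456. 231.  45.]
tablet_orange call [299.4, 247.3] 0.96 [382.  14.  75.]
tablet_orange call [164.9, 210.1] 0.78 [572. 214. 124.]
tablet_orange call [298.4, 264.9] 0.92 [381.  15.  20.]
tablet_orange call [173.0, 240.9] 0.63 [472. 236. 141.]
dock call [195.2, 279.7] 0.69 [457. 215.  22.]
dock call [187.4, 264.5] 0.61 [470. 220.  63.]
stand_rest call [340.8, 171.1] 0.62 [ 529. -199.   70.]
stand_rest call [349.6, 184.5] 0.7 [ 514. -218.   30.]
top [371.50741313   1.49899833 981.57350222] [-173.44344488   -0.92765771  -88.29012233] 49.78613678435286
tablet_blue call [169.9, 197.3] 0.6 [478. 208. 164.]
tablet_blue call [184.2, 202.5] 0.81 [470. 183. 163.]
tablet_blue call [185.2, 184.7] 0.57 [525. 215.  15.]
tablet_orange call [284.2, 248.4] 0.81 [394.  -2. 106.]
tablet_orange call [172.6, 149.7] 0.6 [571. 214. 141.]
tablet_orange call [279.4, 249.7] 0.73 [390.   8. 105.]
dock call [191.5
[... 165 characters left out ...]
0.88 [ 509. -207.   39.]
{'time_s': 0.9, 'qpos': array([-7.37973428e+01,  1.83093901e+01,  8.96362298e+01, -5.64571002e-05,
        7.20437330e+01, -1.14541263e+00]), 'qvel': array([ 0.06132497,  0.04159221, -0.03760324,  0.08076403, -0.04809319,
       -0.04119624]), 'effort': array([ 2.14964248e-04, -4.12345219e+01, -2.32232648e+01,  7.27925263e-02,
        3.75591021e-02,  5.02716034e-06]), 'ee_pos': array([ 171.4670475 , -548.87905438,  214.01991751]), 'ee_rot': array([1.79989356e+02, 2.66532988e-04, 1.73480872e+01]), 'force': array([ 0.88642224, -0.10170056,  0.01116056]), 'torque': array([-0.02111559,  0.02964444,  0.05003352]), 'gripper_force': 0.0, 'gripper_width': 90.95885757592315}
```

View both.

View pics/scene0.png

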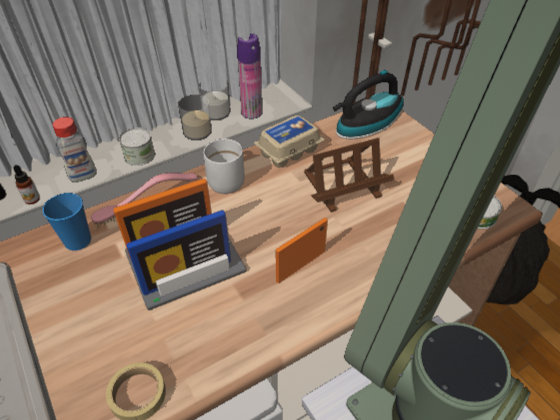

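View pics/top0.png

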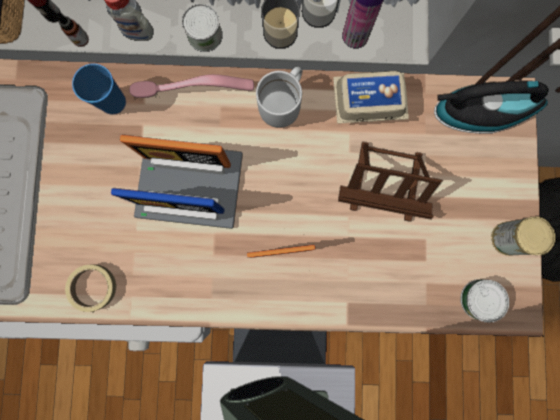

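Top view: blue tablet at (169,201) in the front slot, big orange at (176,152) in the rear slot; the small loose orange at (282,251) is a decoy. The stand is at (390,185). There is only one blue tablet; the blue cup at (98,88) and the egg box at (372,95) are not candidates.

```bash
python3 - <<'E'
from h import *
im=np.load("scene0.npz")["f"];a=im[190:310,110:260]
b=np.load("top0.npz")["f"][110:240,100:250]
cv2.imwrite("pics/crop1.png",np.hstack([cv2.resize(a,(400,400)),cv2.resize(b,(400,400))])[...,::-1])
for n in("scene0","top0"):
    d=np.load(n+".npz");W,f=d["W"],d["f"].astype(int)
    r,g,bl=f[...,0],f[...,1],f[...,2]
    m=(bl>r+50)&(bl>g+30)&(abs(W[...,0]-475)<60)&(abs(W[...,1]-210)<140)
    P=W[m];T=P[P[:,2]>np.nanmax(P[:,2])-8] 
    rect=cv2.minAreaRect(T[:,:2].astype(np.float32));
    print(n,"blue",m.sum(),P.min(0),P.max(0),"top",len(T),T.mean(0),rect,np.percentile(T[:,1],[1,99]),np.polyfit(T[:,1],T[:,0],1))
    # stand
    S=(W[...,0]>440)&(W[...,0]<640)&(W[...,1]<-100)&(W[...,1]>-330)&(W[...,2]>15)&(f.sum(-1)<260)
    P=W[S];print("stand",len(P),P.min(0),P.max(0))
    for lo in range(15,140,8):
        Q=P[(P[:,2]>=lo)&(P[:,2]<lo+8)]
        if len(Q)>10:
            print(lo,len(Q),np.percentile(Q[:,0],[2,50,98]).round(),np.percentile(Q[:,1],[1,50,99]).round())
    # plate/dock axes
    gr=(abs(W[...,2]-14)<4)&(abs(W[...,0]-520)<130)&(abs(W[...,1]-210)<140)&(f.max(-1)-f.min(-1)<30)
    print("dock",cv2.minAreaRect(W[gr][:,:2].astype(np.float32)))
E
```

```text
scene0 blue 1439 [461.98950287 129.77030664  16.63853804] [491.6277422  317.10877125 167.30476369] top 645 [476.16721702 226.25903225 162.61784949] ((477.13934326171875, 223.20925903320312), (186.91578674316406, 17.433330535888672), 84.82990264892578) [132.78359991 314.31531485] [8.10571654e-02 4.57827301e+02]
stand 2282 [ 461.51971344 -311.33558072   15.05821988] [ 624.07040461 -111.27519241  125.47282004]
15 108 [474. 600. 620.] [-286. -231. -143.]
23 64 [473. 496. 616.] [-291. -188. -126.]
31 279 [474. 509. 603.] [-308. -206. -116.]
39 306 [465. 490. 531.] [-301. -202. -114.]
47 379 [467. 490. 534.] [-305. -207. -114.]
55 116 [478. 520. 536.] [-298. -201. -133.]
63 102 [508. 523. 541.] [-301. -234. -133.]
71 104 [512. 527. 553.] [-299. -235. -136.]
79 115 [514. 531. 554.] [-299. -200. -136.]
87 117 [517. 534. 549.] [-298. -233. -135.]
95 113 [520. 536. 550.] [-299. -235. -136.]
103 110 [523. 540. 554.] [-298. -200. -136.]
111 217 [527. 541. 556.] [-300. -218. -138.]
119 152 [529. 543. 557.] [-300. -214. -139.]
dock ((523.6339111328125, 209.007080078125), (214.69375610351562, 168.1
[... 465 characters left out ...]
[-291. -231. -159.]
23 24 [499. 600. 623.] [-307. -215. -131.]
31 635 [488. 509. 597.] [-309. -217. -118.]
39 598 [472. 498. 588.] [-306. -207. -116.]
47 388 [469. 491. 587.] [-305. -209. -114.]
55 180 [472. 511. 599.] [-304. -223. -122.]
63 101 [512. 529. 594.] [-297. -232. -134.]
71 104 [514. 532. 590.] [-296. -197. -135.]
79 110 [516. 534. 582.] [-298. -236. -134.]
87 104 [519. 538. 576.] [-298. -216. -137.]
95 112 [522. 539. 572.] [-297. -234. -136.]
103 103 [525. 543. 566.] [-299. -204. -137.]
111 173 [528. 543. 555.] [-299. -217. -137.]
119 285 [531. 545. 560.] [-299. -224. -138.]
dock ((528.3101806640625, 208.84942626953125), (215.16986083984375, 169.5730438232422), 85.44475555419922)
```

View pics/crop1.png

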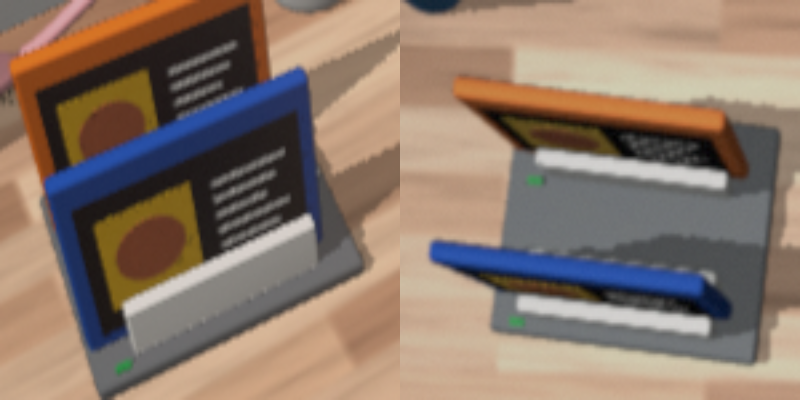

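The crop confirms it: one blue tablet, centre at about (478, 223, 164), yaw −4.6°. Height and dock offset agree. Next I fit the stand.

```bash
python3 - <<'E'
from h import *
from scipy.optimize import least_squares
for n in("scene0","top0"):
    d=np.load(n+".npz");W,f=d["W"],d["f"].astype(int)
    S=(W[...,0]>455)&(W[...,0]<640)&(W[...,1]<-100)&(W[...,1]>-330)&(f.sum(-1)<300)
    P=W[S]
    Q=P[(P[:,2]>60)&(P[:,2]<118)&(P[:,0]<560)]
    r=least_squares(lambda p:p[0]+p[1]*(Q[:,1]+210)+(Q[:,2]-34)*np.tan(np.radians(20))-Q[:,0],[515,0],loss='cauchy',f_scale=1.5)
    res=np.abs(r.fun)
    print(n,"slat x at z34,y-210:",r.x, "yaw",-np.degrees(np.arctan(r.x[1])),(res<3).mean())
    t=r.x[1];L=P[(P[:,2]>30)&(P[:,2]<52)];L=L[L[:,0]<r.x[0]+t*(L[:,1]+210)-15]
    print("lip rect",cv2.minAreaRect(L[:,:2].astype(np.float32)),np.percentile(L,[1,99],axis=0).round())
    c,s=np.cos(np.arctan(t)),np.sin(np.arctan(t))
    U=P@np.array([[c,s,0],[-s,c,0],[0,0,1]]).T  # rotate by... 
    v=np.array([s,c]);A=L[:,:2]@v;B=Q[:,:2]@v;print("along-y ends lip",np.percentile(A,[.5,99.5]),"slats",np.percentile(B,[.5,99.5]),"stand centre",np.mean(np.percentile(A,[.5,99.5])))
    for lo in range(0,60,6):
        xx=(P[:,:2]@np.array([c,-s]))
        m=(P[:,2]>30)&(P[:,2]<60);q=xx[m]-(r.x[0]*c+210*s) # placeholder origin
    x0=np.array([r.x[0],-210])@np.array([c,-s]);xr=P[:,:2]@np.array([c,-s])-x0
    for a in range(-54,6,4):
        m=(xr>=a)&(xr<a+4)&(P[:,2]<60)
        if m.sum()>5: print(a,m.sum(),np.percentile(P[m,2],[10,50,90]).round(1))
E
```

```text
scene0 slat x at z34,y-210: [5.12771179e+02 1.63745794e-01] yaw -9.299414874156266 0.826797385620915
lip rect ((483.1051940917969, -209.4881134033203), (198.36700439453125, 19.07859230041504), 78.40348815917969) [[ 464. -305.   32.]
 [ 503. -113.   52.]]
along-y ends lip [-227.38301671  -29.94093273] slats [-213.737652    -44.69695964] stand centre -128.6619747204219
-42 30 [ 5.2  8.1 11.3]
-38 44 [ 8.9 41.1 46.1]
-34 307 [37.5 45.1 51.7]
-30 260 [16.8 48.6 53.8]
-26 46 [11.  28.1 52.4]
-22 18 [ 0.3 12.6 29.6]
-18 21 [-0.7  5.2 38. ]
-14 46 [-2.   7.2 38.5]
-10 95 [-1.8 35.6 37.5]
-6 91 [-1.4 34.1 35.8]
-2 145 [ 1.4 34.8 42. ]
2 166 [30.6 45.  53.9]
top0 slat x at z34,y-210: [5.13773113e+02 1.62789085e-01] yaw -9.24602271889594 0.9451697127937336
lip rect ((489.6961975097656, -210.52203369140625), (200.05364990234375, 17.70932960510254), 80.74654388427734) [[ 468. -306.   38.]
 [ 511. -114.   52.]]
along-y ends lip [-227.21279647  -29.74419878] slats [-212.03174555  -45.0793276 ] stand centre -128.4784976225553
-42 17 [ 8.2 11.3 14.5]
-38 30 [ 8.7 11.9 15. ]
-34 183 [12.7 45.2 49.4]
-30 240 [47.1 52.8 56.6]
-26 102 [51.1 53.7 55.7]
-22 163 [40.  42.  43.8]
-18 171 [38.4 40.7 42.8]
-14 168 [36.6 39.  41.1]
-10 172 [35.6 37.9 40.1]
-6 167 [34.1 36.1 38.5]
-2 188 [32.5 35.1 38.2]
2 174 [31.6 41.6 50.4]
```

>>> move_arm(plan=[[[1.5, 4.5, 1], 8.5, 0], [[1.5, 4.5, 1], 8.5, 0], [[1.5, 4.5, 1], 8.5, 0], [[1.5, 4.5, 1], 8.5, 0], [[1.5, 4.5, 1], 8.5, 0]])

```text
time_s: 1.4
ee_pos: [246.7, -322.1, 264.4]
ee_rot: [180.0, -0.0, 60.1]
force: [0.9, 0.6, 0.7]
gripper_width: 90.7
gripper_force: 0.0
```

>>> move_arm(plan=[[[1.9, 4.5, 0], 8, 0], [[1.9, 4.5, 0], 8, 0], [[1.9, 4.5, 0], 8, 0], [[1.9, 4.5, 0], 1.5, 0], [[1.9, 4.5, 0], 0, 0]])

```text
time_s: 1.9
ee_pos: [341.8, -97.0, 264.4]
ee_rot: [179.9, 0.0, 85.4]
force: [0.7, -0.4, -0.1]
gripper_width: 90.9
gripper_force: 0.0
```

>>> move_arm(plan=[[[1.9, 4.5, 0], 0, 0], [[1.9, 4.5, 0], 0, 0], [[1.9, 4.5, 0], 0, 0], [[1.9, 4.5, 0], 0, 0], [[1.9, 4.5, 0], 0, 0]])

```text
time_s: 2.4
ee_pos: [436.8, 128.3, 264.3]
ee_rot: [179.9, 0.0, 85.4]
force: [0.6, -1.5, 0.2]
gripper_width: 91.2
gripper_force: 0.0
```

>>> move_arm(plan=[[[1.9, 4.5, 0], 0, 0], [[2.1, 4.7, 0], 0, 0], [[0, 0, 0], 0, 0], [[0, 0, 0], 0, 0]])

```text
time_s: 2.8
ee_pos: [475.6, 217.3, 263.3]
ee_rot: [-179.9, 0.1, 85.5]
force: [-0.5, -0.3, -0.0]
gripper_width: 91.2
gripper_force: 0.0
```

```bash
python3 - <<'E'
from h import *
p=env.grab_frame("wrist");save(p,"wrist1");print(env.state()["ee_pos"],env.state()["ee_rot"])
E
```

```text
[475.39534668 216.36910114 263.64919854] [-1.79948068e+02  6.33510501e-02  8.53769171e+01]
```

View pics/wrist1.png

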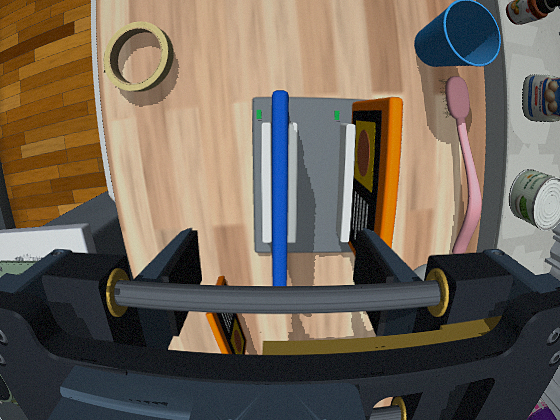

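The wrist view shows the blue tablet edge at column 280, midway between the fingers (about 190 and 365), and the orange tablet well clear. Next I descend.

>>> move_arm(plan=[[[0.2, 0.7, -3], 0, 0], [[0, 0, -3], 0, 0], [[0, 0, -3], 0, 0], [[0, 0, -2.5], 0, 0], [[0, 0, -1.7], 0, 0]])

```text
time_s: 3.35
ee_pos: [476.5, 221.6, 130.8]
ee_rot: [-179.9, 0.1, 85.2]
force: [0.5, 0.2, -0.0]
gripper_width: 91.6
gripper_force: 0.0
```

>>> move_arm(plan=[[[0, 0, 0], 0, 1], [[0, 0, 0], 0, 1], [[0, 0, 0], 0, 1], [[0, 0, 0], 0, 1], [[0, 0, 0], 0, 1]], squeeze=35)

```text
time_s: 3.85
ee_pos: [478.3, 223.9, 132.9]
ee_rot: [179.9, -0.0, 85.3]
force: [0.1, -0.7, 0.2]
gripper_width: 54.1
gripper_force: 0.0
```

>>> move_arm(plan=[[[0, 0, 0], 0, 1], [[0, 0, 0], 0, 1], [[0, 0, 0.5], 0, 1], [[0, 0, 1], 0, 1], [[0, 0, 1], 0, 1]])

```text
time_s: 4.35
ee_pos: [478.0, 223.9, 157.9]
ee_rot: [180.0, -0.0, 85.4]
force: [0.4, 0.3, -0.4]
gripper_width: 14.2
gripper_force: 0.1
```

The fingers closed more slowly than I assumed, so the hand rose before it gripped. I'll reopen, go back down and grip again.

>>> move_arm(plan=[[[0, 0, 0], 0, 0.6], [[0, 0, 0], 0, 0.6], [[0, 0, 0], 0, 0.6], [[0, 0, 0], 0, 0.6]])

```text
time_s: 4.75
ee_pos: [477.6, 223.7, 156.6]
ee_rot: [-180.0, 0.0, 85.3]
force: [0.4, 0.5, 0.6]
gripper_width: 36.1
gripper_force: 0.0
```

```bash
python3 - <<'E'
from h import *
p=env.grab_frame("top");W=cloud(p);f=p["frame"].astype(int)
r,g,bl=f[...,0],f[...,1],f[...,2]
m=(bl>r+50)&(bl>g+30)&(abs(W[...,0]-475)<60)&(abs(W[...,1]-210)<140)
P=W[m];print(len(P),P.min(0),P.max(0),np.percentile(P[:,2],[50,90,97]));s=env.state();print(s["ee_pos"],s["gripper_width"],s["force"])
E
```

```text
417 [465.02838616 128.43671856  44.44308324] [485.46239598 229.6179954  264.53479863] [164.1688213  166.45255861 167.98487584]
[477.63488956 223.69334141 156.61725099] 36.30979639866021 [ 0.55584281 -0.26667091  0.57765467]
```

The tablet is still seated, with its top at about 164.

>>> move_arm(plan=[[[0, 0, -1.3], 0, 0.6], [[0, 0, -1.2], 0, 0.6], [[0, 0, 0], 0, 1], [[0, 0, 0], 0, 1], [[0, 0, 0], 0, 1]], squeeze=35)

```text
time_s: 5.3
ee_pos: [478.2, 223.9, 132.3]
ee_rot: [180.0, -0.0, 85.3]
force: [-0.5, -0.2, 1.4]
gripper_width: 15.4
gripper_force: 0.0
```

>>> move_arm(plan=[[[0, 0, 0], 0, 1], [[0, 0, 0], 0, 1], [[0, 0, 0], 0, 1]])

```text
time_s: 5.6
ee_pos: [478.2, 224.0, 132.4]
ee_rot: [179.9, -0.0, 85.4]
force: [1.0, -0.0, 0.9]
gripper_width: 13.9
gripper_force: 35.0
```

>>> move_arm(plan=[[[0, 0, 1], 0, 1], [[0, 0, 2], 0, 1], [[0, 0, 2], 0, 1], [[0, 0, 2.5], 0, 1], [[0, 0, 3], 0, 1]])

```text
time_s: 6.1
ee_pos: [477.0, 223.4, 237.5]
ee_rot: [-179.9, 0.1, 85.4]
force: [0.7, 0.7, -2.3]
gripper_width: 13.7
gripper_force: 35.0
```

>>> move_arm(plan=[[[0, 0, 2.5], 0, 1], [[0, 0, 2], 0, 1], [[0, 0, 1], 0, 1], [[0, 0, 0], 0, 1]])

```text
time_s: 6.5
ee_pos: [478.3, 223.9, 293.3]
ee_rot: [179.9, -0.1, 85.3]
force: [-0.1, 0.7, -1.9]
gripper_width: 13.8
gripper_force: 35.0
```

>>> move_arm(plan=[[[0, -2, 0], -1, 1], [[0.2, -3.5, 0], -1, 1], [[0.3, -4, 0], -1, 1], [[0.3, -4, 0], -1, 1], [[0.3, -4, 0], -0.7, 1]])

```text
time_s: 7.0
ee_pos: [487.9, 47.3, 290.4]
ee_rot: [-179.8, 0.0, 80.6]
force: [0.8, 1.2, -2.9]
gripper_width: 13.7
gripper_force: 35.0
```

>>> move_arm(plan=[[[0.3, -4, 0], 0, 1], [[0.3, -4, 0], 0, 1], [[0.3, -4, 0], 0, 1], [[0.3, -4, 0], 0, 1], [[0.2, -4, 0], 0, 1]])

```text
time_s: 7.5
ee_pos: [502.0, -152.6, 290.4]
ee_rot: [-179.8, -0.0, 80.6]
force: [1.3, 0.8, -2.9]
gripper_width: 14.3
gripper_force: 35.0
```

>>> move_arm(plan=[[[0.1, -3.5, 0], 0, 1], [[0.1, -2.6, 0], 0, 1], [[0, 0, 0], 0, 1], [[0, 0, 0], 0, 1], [[0, 0, 0], 0, 1]])

```text
time_s: 8.0
ee_pos: [504.5, -211.2, 291.2]
ee_rot: [-179.9, -0.1, 80.7]
force: [-0.4, 0.3, -2.8]
gripper_width: 13.7
gripper_force: 35.0
```

```bash
python3 - <<'E'
from h import *
s=env.state();print(s["ee_pos"],s["ee_rot"],s["force"])
for n in("scene","top"):
    p=env.grab_frame(n);W=cloud(p);f=p["frame"].astype(int)
    r,g,bl=f[...,0],f[...,1],f[...,2]
    m=(bl>r+50)&(bl>g+30)&(abs(W[...,0]-505)<60)&(abs(W[...,1]+212)<140)&(W[...,2]>100)
    P=W[m];print(n,len(P),np.percentile(P,[1,50,99],axis=0).round(1))
    # cased outline incl. dark screen: slab frame
    t=np.radians(-9.3);v=np.array([-np.sin(t),np.cos(t)]);A=P[:,:2]@v;B=P[:,:2]@np.array([np.cos(t),np.sin(t)])
    print("along y",np.percentile(A,[.5,99.5]),"x",np.percentile(B,[1,50,99]),"target y -128.6  x",540.4-8, "slope",np.polyfit(A,B,1))
    save(p,n+"2")
E
```

```text
[ 504.48908443 -211.18525968  291.17586367] [-1.79903219e+02 -5.93109622e-02  8.06905832e+01] [-0.39882995  0.27016494 -2.75163087]
scene 884 [[ 498.8 -195.7  178.8]
 [ 510.8 -129.2  303.1]
 [ 521.6 -117.8  323.5]]
along y [-114.61888593  -32.55684895] x [521.90540381 525.733206   536.75922038] target y -128.6  x 532.4 slope [5.33924566e-03 5.26960201e+02]
top 645 [[ 503.  -184.5  192.9]
 [ 513.1 -141.2  322.1]
 [ 523.5 -117.6  326.6]]
along y [-100.60316588  -32.19883172] x [525.55785674 528.74989975 537.87725696] target y -128.6  x 532.4 slope [-2.01607768e-02  5.28616140e+02]
```

View pics/scene2.png

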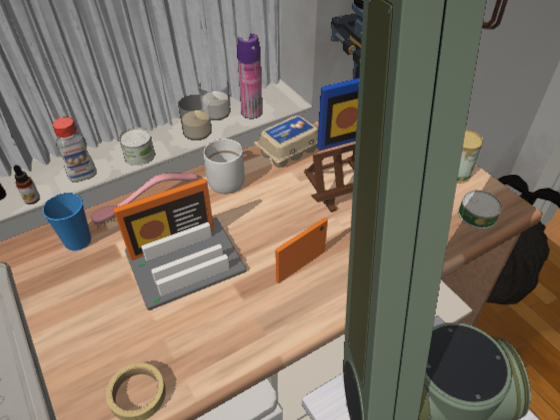

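The scene view shows the blue tablet above the stand at (340,115) and the orange tablet still in the dock at (165,215). The lateral error is about 1.5 mm. Next I lower it.

>>> move_arm(plan=[[[0, -0.1, -2], 0, 1], [[0, 0, -3], 0, 1], [[0, 0, -3], 0, 1], [[0, 0, -2.5], 0, 1], [[0, 0, -1], 0, 1]])

```text
time_s: 8.6
ee_pos: [503.5, -211.6, 174.6]
ee_rot: [-179.7, -0.1, 80.7]
force: [-0.4, 0.2, -2.6]
gripper_width: 13.9
gripper_force: 35.0
```

>>> move_arm(plan=[[[0, 0, -0.5], 0, 1], [[0, 0, -0.3], 0, 1], [[0, 0, -0.2], 0, 1], [[0, 0, 0], 0, 1]])

```text
time_s: 9.0
ee_pos: [505.3, -213.3, 167.7]
ee_rot: [179.9, 0.0, 80.7]
force: [-0.8, 0.4, -1.8]
gripper_width: 13.7
gripper_force: 35.0
```

>>> move_arm(plan=[[[0, 0, -0.3], 0, 1], [[0, 0, -0.2], 0, 1], [[0, 0, 0], 0, 1]])

```text
time_s: 9.3
ee_pos: [504.7, -213.2, 161.8]
ee_rot: [-180.0, -0.0, 80.6]
force: [-0.8, -0.2, -3.0]
gripper_width: 14.3
gripper_force: 35.0
```

>>> move_arm(plan=[[[0, 0, -0.2], 0, 1], [[0, 0, 0], 0, 1]])

```text
time_s: 9.5
ee_pos: [504.7, -213.2, 159.7]
ee_rot: [-180.0, -0.0, 80.6]
force: [-0.2, 0.1, -2.0]
gripper_width: 14.0
gripper_force: 35.0
```

>>> move_arm(plan=[[[0, 0, -0.1], 0, 1], [[0, 0, -0.1], 0, 1], [[0, 0, 0], 0, 1]])

```text
time_s: 9.8
ee_pos: [504.8, -213.2, 157.8]
ee_rot: [-180.0, -0.0, 80.7]
force: [0.4, -0.9, -3.0]
gripper_width: 14.0
gripper_force: 35.0
```

>>> move_arm(plan=[[[0, 0, -0.1], 0, 1], [[0, 0, -0.1], 0, 1], [[0, 0, 0], 0, 1]])

```text
time_s: 10.1
ee_pos: [505.0, -213.3, 157.2]
ee_rot: [179.9, 0.0, 80.6]
force: [-1.5, 1.1, 4.8]
gripper_width: 13.9
gripper_force: 35.0
```

Contact is at the expected ledge height. I'll open to a small gap and walk the top back onto the slats.

>>> move_arm(plan=[[[0, 0, 0], 0, 0.56], [[0, 0, 0], 0, 0.56], [[0, 0, 0], 0, 0.56], [[0, 0, 0], 0, 0.56], [[0, 0, 0], 0, 0.56]])

```text
time_s: 10.6
ee_pos: [504.9, -213.2, 155.8]
ee_rot: [-180.0, -0.0, 80.7]
force: [0.1, -0.4, -1.0]
gripper_width: 39.7
gripper_force: 0.1
```

>>> move_arm(plan=[[[0.6, -0.1, 0.1], 0, 0.56], [[0.6, -0.1, 0.1], 0, 0.56], [[0.6, -0.1, 0.1], 0, 0.56], [[0.6, -0.1, 0.1], 0, 0.56], [[0.6, -0.1, 0.1], 0, 0.56]])

```text
time_s: 11.1
ee_pos: [535.6, -218.3, 161.0]
ee_rot: [180.0, -0.0, 80.7]
force: [-0.1, -0.7, 0.6]
gripper_width: 39.8
gripper_force: 0.2
```

>>> move_arm(plan=[[[0.6, -0.1, 0], 0, 0.56], [[0.6, -0.1, 0], 0, 0.56], [[0.5, -0.1, 0], 0, 0.56], [[0.4, -0.1, 0], 0, 0.56], [[0, 0, 0], 0, 0.56]])

```text
time_s: 11.6
ee_pos: [556.3, -222.3, 160.8]
ee_rot: [180.0, 0.0, 80.7]
force: [0.5, -0.3, 0.9]
gripper_width: 40.2
gripper_force: 0.0
```

```bash
python3 - <<'E'
from h import *
s=env.state();print(s["ee_pos"],s["force"])
a=env.grab_frame("wrist");b=env.grab_frame("top")
im=np.hstack([cv2.resize(a["frame"],(400,300)),cv2.resize(b["frame"][100:280,300:540],(400,300))])
cv2.imwrite("pics/c3.png",im[...,::-1])
E
```

```text
[ 556.32222708 -222.32943547  160.84591775] [ 0.51291451 -0.29443689  0.93071   ]
```

View pics/c3.png

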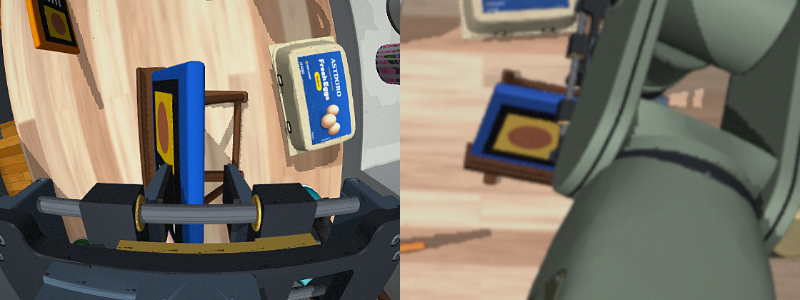

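The tablet leans on the slats between the fingers (wrist panel, about (185,140)) with no contact force. I'll retreat straight up.

>>> move_arm(plan=[[[0, 0, 1], 0, 0.56], [[0, 0, 1.5], 0, 0.56], [[0, 0, 2], 0, 0.56], [[0, 0, 3], 0, 0.56], [[0, 0, 3], 0, 0.56]])

```text
time_s: 12.2
ee_pos: [555.4, -222.1, 267.7]
ee_rot: [180.0, 0.0, 80.6]
force: [0.4, -0.7, -0.8]
gripper_width: 40.4
gripper_force: 0.0
```

>>> move_arm(plan=[[[-4, -1, 2], 0, 0.56], [[-4, -3, 1], 0, 0.56], [[-4, -3, 0], 0, 0.56], [[-4, -3, 0], 0, 0.56], [[-4, -3, 0], 0, 0.56]])

```text
time_s: 12.7
ee_pos: [354.9, -352.3, 297.0]
ee_rot: [179.9, 0.1, 80.7]
force: [0.1, -1.3, -0.2]
gripper_width: 40.0
gripper_force: 0.0
```

>>> move_arm(plan=[[[-4, -4, 0], 0, 0.56], [[-4, -4, 0], 0, 0.56], [[-3, -4, 0], 0, 0.56], [[-2, -4, 0], 0, 0.56], [[0, 0, 0], 0, 0.56]])

```text
time_s: 13.2
ee_pos: [233.0, -506.2, 295.9]
ee_rot: [-180.0, 0.1, 80.3]
force: [1.0, 0.3, 0.4]
gripper_width: 40.6
gripper_force: 0.0
```

```bash
python3 - <<'E'
from h import *
t=np.radians(-9.3);a=np.radians(20)
Rz=R.from_euler('z',-9.3,degrees=True).as_matrix();Ry=R.from_euler('y',20,degrees=True).as_matrix();M=Rz@Ry
o=np.array([512.7,-213.9,34]);ims=[]
for n in("scene","top"):
    p=env.grab_frame(n);W=cloud(p);f=p["frame"].astype(int)
    L=(W-o)@M
    m=(L[...,0]>-30)&(L[...,0]<6)&(abs(L[...,1])<130)&(L[...,2]>14)&(L[...,2]<175)
    r,g,b=f[...,0],f[...,1],f[...,2];m&=(b>r+40)&(b>g+25)
    P=L[m];print(n,len(P),np.percentile(P,[.5,50,99.5],axis=0).round(1))
    F=P[P[:,0]<np.percentile(P[:,0],50)+4]
    print("front x vs z, y:",np.linalg.lstsq(np.c_[F[:,1:],np.ones(len(F))],F[:,0],rcond=None)[0])
    ims.append(cv2.resize(p["frame"][100:250,290:490],(400,300)))
cv2.imwrite("pics/c4.png",np.hstack(ims)[...,::-1]);print(env.state()["ee_pos"],env.state()["time_s"])
E
```

```text
scene 1272 [[-20.  -95.3  14.7]
 [-14.3  18.  133.5]
 [ -4.5  93.3 149.7]]
front x vs z, y: [ 3.32918153e-03  6.89194818e-03 -1.53947481e+01]
top 1635 [[-16.  -93.2  14.6]
 [-13.3   5.4 142.2]
 [ -1.6  93.2 153.3]]
front x vs z, y: [ 1.06740023e-03  1.14298269e-02 -1.48390794e+01]
[ 235.3073688  -502.55458466  296.04741101] 13.3
```

View pics/c4.png

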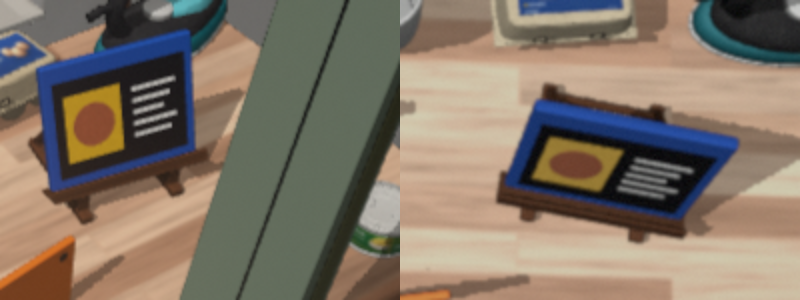

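The tablet sits behind the lip and flat on the slats: front face at −14 mm, lean within about 0.7°, centred to about 1 mm, top at z 150, screen toward the robot. The arm is clear.

```bash
python3 -c "
from workcell import env
print(env.job_done())"
```

```text
the job is handed in; nothing more can be done
None
```

The blue tablet is on the cookbook stand behind the lip, leaning on the slats with its screen facing the robot and centred to about 1 mm; the orange tablet was left standing in the dock, and the job was handed in at about 13 s.

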